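# Load the stamp magazine

## Task

Load the two blue stamp blocks into the tilted rail of the stamping feeder: lower each one upright into the open tray at the rail's high end with its brass nose pointing downhill, and let go so that it slides down into the covered part. Both should end up in the covered rail, one behind the other down at the stop, and the red stamp block stays where it is.

Things in the scene. Friction and masses are not known exactly. Their poses are not given: they have to be found in the camera images.
- stamp_a_mid (a point): First blue stamp block, 56 long x 30 wide x 48 high mm, ~0.12 kg: a foot 18 mm high, brass nose at the front end (+x), black rear; on it a blue fin, the handle, 12 mm thick (y), 36 long (x), from 18 to 48 mm height. Grip the fin's upper half across its thickness: fingertips stay above foot and tray walls. Point: block's centre, 24 mm above its underside. x to the nose, z up.
- stamp_b_mid (a point): Second blue stamp block, the same in all respects: 56 x 30 x 48 mm, foot 18 mm high, fin 12 mm thick above it, its point at the centre 24 mm above the underside, x to the brass nose, z up.
- red_stamp_mid (a point): Red stamp block of the same shape and size, not wanted: leave it. Its point is at the centre, 24 mm above the underside, x to the brass nose, z up.
- tray (a point): Middle of the loading tray's floor, 100 mm above the table, in a fixed slippery rail sloping 18 degrees. x downhill, y across, z square to the floor. Open above for x -60 to 62 mm: walls 14 mm high, 50 mm apart, from x 20 on narrowing to 38 mm. Then covered, 38 mm wide, top 30 mm above the floor with a 24 mm slot for the fins, to the stop at x 210. A block let go in the tray slides to the stop in about 1 s.
There are look-alikes about, which are no part of the job. Leave any orange or white look-alike of the part that bears stamp_a_mid alone. What is shaped like the part that bears stamp_b_mid but white is not meant.

How it is judged:
By the outcome, as a careful person would: the job done as asked, in the order asked, and still so for the second after the job is handed in, with the robot touching nothing.
It also fails if it takes over 56 s, if anything falls off the work surface, if the arm or the gripper's body presses on something with over 40 N, if the wrist force passes 120 N, or if a joint passes its speed limit or range.

## Robot

A 6-joint arm with a two-finger parallel gripper is mounted at the origin on the work surface. World frame = base frame: x ahead of the robot, y to its left, z up, the work surface at z = 0. Lengths are in m, angles in rad, forces in N, time in s.
With the tool pointing down it reaches from about 0.25 to 0.725 m from the base axis. Payload 4 kg.
Tool frame: the origin (TCP) lies between the finger pads; the fingertips stand 11 mm ahead of it and the grasp point (between the pads) lies 8 mm behind it (bot.tip_extent is the distance from the TCP to the fingertips, in m); z points along the fingers, y is the line along which they close (so a half turn about z gives the same grasp; the last joint's range is limited). The gripper opens to 85 mm and grips with 20 to 120 N. Pads are 22 mm wide; open, the fingers measure 114 mm over their backs; the gripper's body (76 mm by 85 mm) begins 54 mm behind the grasp point. The pads swing forward as they close: fully open they stand 13 mm farther back than shut.
Start: joints at [-1.267, 0.241, 0.005, 1.335, 0, 1.571], TCP at [0.15, -0.477, 0.209] pointing down, gripper open.
Joint ranges: [-2.72, 2.72], [-1.05, 1.87], [-1.09, 1.28], [-1.99, 2.15], [-1.42, 1.44], [-3.14, 3.14]. Speed limits (rad/s): [2.79, 2.79, 3.14, 3.14, 3.14, 3.14].

## Interface

Orientations are given as a unit quaternion [x, y, z, w].
In Python, from workcell import bot gives the robot as it stands. The module is installed in compiled form; this text tells all that it offers.
- The arm moves only by the tool drive_tool, never from a script. Its argument "rows" is a list of rows, each an object of numbers: "dx", "dy", "dz": the shift along the tool's x, y, z in units of 50 mm (1.0 is 50 mm); "wx", "wy", "wz": the turn, a rotation vector about the tool's x, y, z in units of 5 degrees (1.0 is 5 degrees); "hand": the finger opening in mm, from 0 to 85.4. A call has 1 to 20 rows; each row is the pose to reach, as a shift and turn from the pose commanded when the call began, along the tool's axes at that moment; what a row does not reach only later rows make up. A row lasts 1/10 s, in which the tool goes at most 50 mm and 8.59 degrees, less where a joint would pass 70% of its speed; a pose out of reach is approached as far as the arm can. A call with a gripper value outside its range is refused whole. The fingers move at their own pace and stop on an object; the grip force is fixed at half the most. Time passes only in rows, so rows that repeat a pose let the fingers close. It gives the time, the measured TCP pose, the force, the opening and the grip force at its end, in the units of the state.
- bot.get_obs(): the state, without advancing time (a new reading comes with each control period).
- bot.camera(name): name is "scene" or "top" or "wrist"; returns the picture (400x640x3 uint8, red, green, blue); there is no depth.
- bot.get_calibration(name): a dict with "vfov" (degrees; the focal length in pixels is half the picture's height over the tangent of half this angle, whatever the lens; pixels are square), "cx", "cy" (the principal point, pixels), "k1" (the pictures are not rectified: a ray, as slopes to the right and down, at radius r is drawn at 1 + k1 r^2 times it, then the intrinsics apply), "origin" and "rotation" of the camera in the world; the wrist camera has in their place "mount" (4x4, takes a point from camera to tool coordinates, whose origin is the TCP and whose axes are the flange's). Camera axes: x right, y up, looking along -z (the intrinsics and any distortion apply to the point x, -y, -z); pixel columns grow to the right and rows downward; lengths in m; the calibration is good to about 2 mm. A picture is of the moment at which its call begins: read the wrist's pose just before it. get_calibration takes no time and is no camera call.
- bot.job_done(): hands the job in; it is judged then, once.
Trained networks look in the newest picture that a camera, given by its name, has taken for a name from the list of things; names that differ only in an ending like _2 or _b are one class to them, and where a whole thing is asked for, a point or a joint stands for the part that bears it (a point fixed in the world has none). Each returns a list of dicts, best first, with "score" (0 to 1); they miss things now and then, are a little off and sometimes report something else, mostly with a low value. They report only what shows in the picture. A call takes as long as a camera call. They do not tell look-alikes from the thing itself.
- bot.look_for(camera, thing): "extent" ([centre column, centre row, width, height] in pixels, round what is visible of it).
- bot.outline_of(camera, thing): "region" (400x640 bool, what is visible of it) and "extent" ([centre column, centre row, width, height] in pixels, round what is visible of it).
The state is a dict: "clock": time; "joint_pos": joint angles; "joint_vel": joint speeds; "tau": joint torques, N m; "eef_pos": TCP position; "tool_rot": TCP orientation; "ft_force": force on the tool from outside, world axes, zero at the start; "ft_torque": the same for the moment, N m; "grip_width": finger opening in m; "grasp_force": force on a finger pad.
Only numpy, scipy, OpenCV 4.12 (cv2) and the standard library are available. Lean on these libraries where they do the work, as an engineer would, in place of code of your own. Each camera call takes 0.05 s, during which the arm holds its last target. There are 200 camera calls.

## Working session

There is one attempt and no reset: what is moved stays moved. The work goes in short steps, Python scripts to look and compute and a tool call to move; the robot and the scene stay as the last step left them, time stands still between calls to the robot, and variables do not carry over. Pictures are saved under pics/ and viewed, at most 10 in all, crops included, and the job is handed in when it is done.

Besides the shell and the picture viewer there is one more tool, called after "Request:" as name([rows], argument=value, ...), one row to a line, values as JSON. drive_tool: Moves the arm, as the interface text tells. Its arguments: {"type":"object","properties":{"rows":{"type":"array","items":{"type":"object","properties":{"dx":{"type":"number"},"dy":{"type":"number"},"dz":{"type":"number"},"wx":{"type":"number"},"wy":{"type":"number"},"wz":{"type":"number"},"hand":{"type":"number"}}}}},"required":["rows"]}

```bash
mkdir -p pics
cat > h.py <<'E'
import numpy as np, cv2
from scipy.spatial.transform import Rotation as R
from workcell import bot
def save(n,im): cv2.imwrite('pics/'+n+'.png',im[:,:,::-1])
def cam(name,obs=None):
    c=bot.get_calibration(name); f=200/np.tan(np.radians(c['vfov'])/2)
    if name=='wrist':
        o=obs; T=np.eye(4); T[:3,:3]=R.from_quat(o['tool_rot']).as_matrix(); T[:3,3]=o['eef_pos']
        M=T@np.array(c['mount']); return c,f,M[:3,:3],M[:3,3]
    return c,f,np.array(c['rotation']).reshape(3,3),np.array(c['origin'])
def proj(C,P):
    c,f,Rm,o=C; p=(np.atleast_2d(P)-o)@Rm; s=np.c_[p[:,0]/-p[:,2],-p[:,1]/-p[:,2]]
    r2=(s**2).sum(1,keepdims=True); s=s*(1+c['k1']*r2); return s*f+[c['cx'],c['cy']]
def ray(C,uv):
    c,f,Rm,o=C; d=(np.array(uv,float)-[c['cx'],c['cy']])/f; s=d.copy()
    for _ in range(20): s=d/(1+c['k1']*(s@s))
    v=Rm@np.array([s[0],-s[1],-1]); return o,v/np.linalg.norm(v)
def onz(C,uv,z):
    o,v=ray(C,uv); return o+v*(z-o[2])/v[2]
def tri(rs):
    A=0;b=0
    for o,v in rs: P=np.eye(3)-np.outer(v,v); A=A+P; b=b+P@o
    return np.linalg.solve(A,b)
E
python3 - <<'E'
from h import *
o=bot.get_obs(); print(o['clock'],o['eef_pos'],o['tool_rot'],o['grip_width'])
ims=[]
for n in ['scene','top']:
    im=bot.camera(n); save(n+'0',im); print(n,bot.get_calibration(n))
    for t in ['stamp_a_mid','red_stamp_mid','tray']:
        print(n,t,[(np.round(d['extent']).astype(int).tolist(),round(d['score'],2)) for d in bot.look_for(n,t)])
print(bot.get_calibration('wrist'))
E
```

```text
0.0 [ 0.1493537  -0.47645535  0.20760692] [ 9.88486297e-01  1.51306734e-01 -1.81589890e-04 -1.03935701e-03] 0.08547486495755736
scene {'vfov': 45.26090443103836, 'cx': 313.90575165805643, 'cy': 209.61416661153973, 'k1': -0.12385712810761254, 'origin': array([0.89477234, 0.28701255, 0.81150424]), 'rotation': array([0.12064081, 0.22925538, 0.85573666, 0.44788674])}
scene stamp_a_mid [([306, 283, 36, 32], 0.84), ([356, 316, 36, 29], 0.81), ([332, 240, 34, 25], 0.59)]
scene red_stamp_mid [([434, 259, 36, 30], 0.58)]
scene tray [([220, 151, 90, 139], 0.85)]
top {'vfov': 53.86985556928189, 'cx': 317.78044649495894, 'cy': 198.61513246685095, 'k1': -0.07282186676069018, 'origin': array([0.51303156, 0.03494743, 0.79924575]), 'rotation': array([ 0.02520485, -0.01775096, -0.70461823,  0.70891662])}
top stamp_a_mid [([295, 206, 27, 24], 0.85), ([240, 157, 26, 16], 0.75), ([290, 159, 20, 34], 0.67)]
top red_stamp_mid [([209, 242, 29, 16], 0.92)]
top tray [([439, 212, 71, 152], 0.56)]
{'vfov': 67.22439849180601, 'cx': 324.9912774559624, 'cy': 196.26579113016004, 'k1': -0.016963989501383343, 'mount': array([[ 1.68591891e-04,  9.49555876e-01,  3.13597846e-01,
         8.12349150e-02],
       [ 9.99999353e-01, -5.12780306e-04,  1.01506364e-03,
        -8.53663273e-04],
       [ 1.12466644e-03,  3.13597472e-01, -9.49555349e-01,
        -1.67073948e-01],
       [ 0.00000000e+00,  0.00000000e+00,  0.00000000e+00,
         1.00000000e+00]])}
```

View pics/scene0.png

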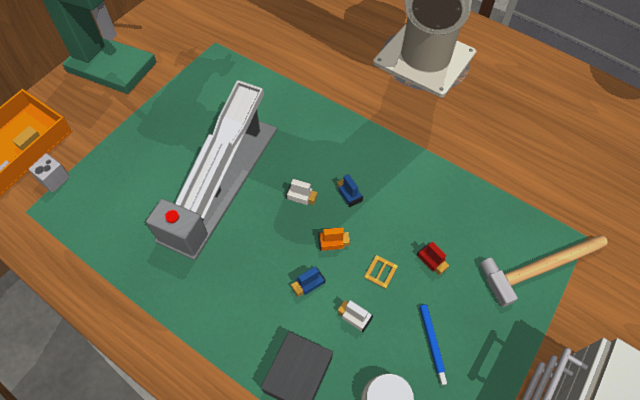

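View pics/top0.png

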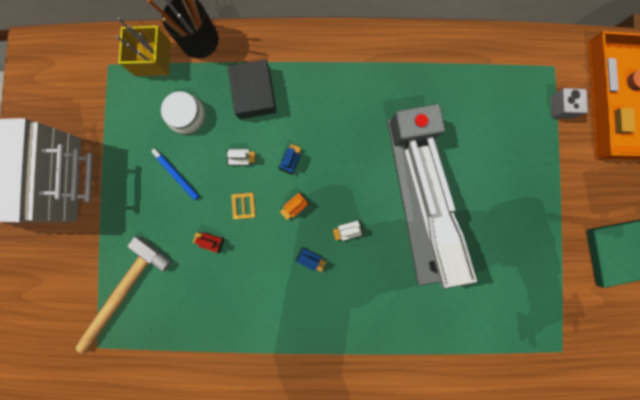

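The scene view shows blue blocks at (308,281) and (349,190), orange at (333,239), white at (300,191) and (356,316), and red at (433,257). In the top view the blues are at (290,159) and (311,260), orange at (295,206), white at (240,157) and (347,231), and red at (209,242). The rail's high end is near (458,265) in the top view and it runs downhill to (420,125). The two blue blocks fit the description; I'll confirm them in an enlarged crop and measure.

```bash
python3 - <<'E'
s=open('h.py').read()
s=s.replace("np.array(c['rotation']).reshape(3,3)","R.from_quat(c['rotation']).as_matrix()")
s+='''
from scipy.optimize import minimize
def boxpts(x0,x1,y0,y1,z0,z1): return np.array([[x,y,z] for x in(x0,x1) for y in(y0,y1) for z in(z0,z1)])
FOOT=boxpts(-.028,.028,-.015,.015,0,.018); FIN=boxpts(-.018,.018,-.006,.006,.018,.048)
def sil(C,q,S=4,off=(0,0),sz=(100,100)):
    x,y,yaw=q[:3]; z=q[3] if len(q)>3 else 0
    m=np.zeros((sz[1]*S,sz[0]*S),np.uint8); Rz=R.from_euler('z',yaw).as_matrix()
    for B in(FOOT,FIN):
        p=(proj(C,B@Rz.T+[x,y,z])-off+.5)*S-.5
        cv2.fillConvexPoly(m,cv2.convexHull(np.round(p*16).astype(np.int32)),1,shift=4)
    return cv2.resize(m.astype(np.float32),sz,interpolation=cv2.INTER_AREA)
def fit(views,q0,free=3):
    # views: (C, mask) ; least squares of masks
    V=[]
    for C,m in views:
        ys,xs=np.where(m); off=np.array([xs.min()-15,ys.min()-15]); sz=(int(xs.max()-xs.min()+31),int(ys.max()-ys.min()+31))
        V.append((C,m[off[1]:off[1]+sz[1],off[0]:off[0]+sz[0]].astype(np.float32),off,sz))
    def cost(q):
        return sum(np.abs(sil(C,q,4,o,s)[:m.shape[0],:m.shape[1]]-m).sum()/m.sum() for C,m,o,s in V)
    best=None
    for dy in(-.25,0,.25):
        q=np.array(q0[:free],float); q[2]+=dy
        sx=np.array([q]+[q+np.eye(free)[i]*[.006,.006,.2,.005][i] for i in range(free)])
        r=minimize(cost,q,method='Nelder-Mead',options=dict(initial_simplex=sx,xatol=1e-5,fatol=1e-4,maxiter=400))
        if best is None or r.fun<best.fun: best=r
    return best.x,best.fun/len(V)
'''
open('h.py','w').write(s)
E
python3 - <<'E'
from h import *
T=bot.camera('top'); S=bot.camera('scene'); CT=cam('top'); CS=cam('scene')
rt=bot.outline_of('top','stamp_a_mid'); rs=bot.outline_of('scene','stamp_a_mid')
print([np.round(d['extent']).tolist() for d in rt],[np.round(d['extent']).tolist() for d in rs])
def cen(im,uv):
    x,y=uv; w=22; p=im[y-w:y+w,x-w:x+w].astype(int); r,g,b=p[...,0],p[...,1],p[...,2]
    bl=(b>g+15)&(b>r+25); br=(r>b+50)&(g>b+15)&(r>g); f=lambda m:np.array([np.where(m)[1].mean()+x-w,np.where(m)[0].mean()+y-w])
    return f(bl),f(br),bl.sum(),br.sum()
for ut,us in [((290,159),(308,281)),((311,260),(349,190))]:
    a=cen(T,ut); b=cen(S,us); print(a,b)
    P=tri([ray(CT,a[0]),ray(CS,b[0])]); Q=tri([ray(CT,a[1]),ray(CS,b[1])]); 
    yaw=np.arctan2(*(Q-P)[[1,0]]); print('blue',P,'brass',Q,'yaw',yaw)
    near=lambda r,u:[d['region'] for d in r if np.hypot(d['extent'][0]-u[0],d['extent'][1]-u[1])<15]
    vs=[(CT,m) for m in near(rt,ut)[:1]]+[(CS,m) for m in near(rs,us)[:1]]
    if vs: print(len(vs),fit(vs,[P[0],P[1],yaw]))
c=lambda im,x,y,w,h,k:cv2.resize(im[y:y+h,x:x+w],None,fx=k,fy=k,interpolation=cv2.INTER_CUBIC)
A=np.zeros((600,800,3),np.uint8)
A[:600,:300]=c(T,390,100,100,200,3); 
A[:300,310:610]=c(S,200,70,75,75,4)
A[310:590,310:550]=np.vstack([c(T,270,139,40,20,6)*0,]*0+[c(T,270,137,40,40,6)[:,:240],c(T,291,240,40,40,1)[:40,:40].repeat(6,1)*0]) if 0 else 0
A[310:550,310:550]=c(T,270,139,40,40,6); A[310:550,555:795]=c(T,291,240,40,40,6)
A[60:300,615:795]=c(S,326,170,45,60,4)[:, :180]
save('crop1',A)
E
```

```text
[[291.0, 160.0, 21.0, 28.0], [241.0, 157.0, 25.0, 18.0], [296.0, 208.0, 30.0, 25.0]] [[332.0, 238.0, 35.0, 26.0], [355.0, 317.0, 39.0, 30.0]]
(array([289.14754098, 160.4295082 ]), array([295.51851852, 147.96296296]), np.int64(305), np.int64(54)) (array([310.2147651, 279.7360179]), array([296.83809524, 288.16190476]), np.int64(447), np.int64(105))
blue [0.63741331 0.10161343 0.01421921] brass [0.66316675 0.08988142 0.01054538] yaw -0.4274606684596486
1 (array([ 0.64275873,  0.09975679, -0.36337063]), np.float64(0.15866583585739136))
(array([308.28802589, 258.91585761]), array([320.87272727, 265.27272727]), np.int64(309), np.int64(55)) (array([349.19788918, 189.30870712]), array([340. , 182.2]), np.int64(379), np.int64(25))
blue [0.44251449 0.05992182 0.02376519] brass [0.43003968 0.03355844 0.01052659] yaw -2.0127643624525744
```

View pics/crop1.png

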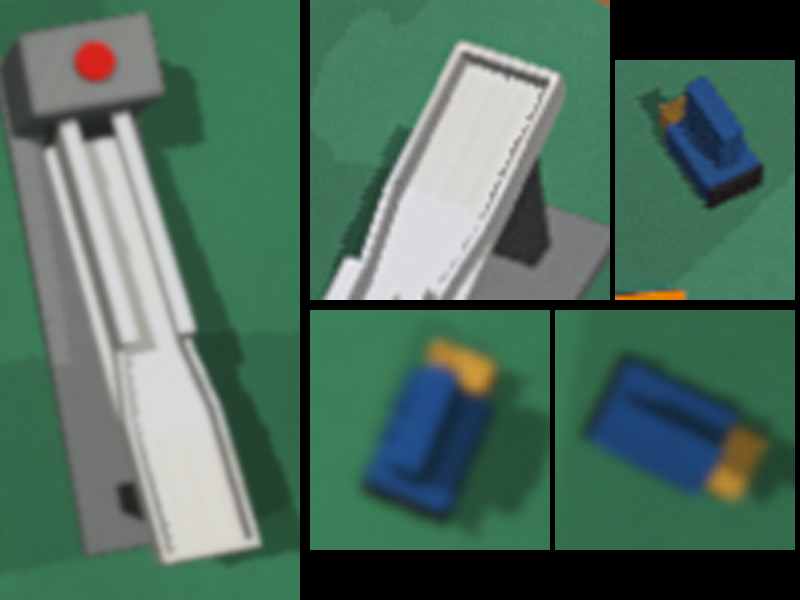

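The crop confirms it: both blocks are blue with a brass nose and a black rear. Block 1 at top (290,159) has its nose up and slightly right. Block 2 at top (311,260) has its nose right and slightly down. The tray's outer high-end corners are at top (445,288)/(477,282) and scene (262,89)/(237,81). Next I'll refine both blocks and the rail.

```bash
cat >> h.py <<'E'
def cmask(im,uv,w=24):
    x,y=uv; m=np.zeros(im.shape[:2],np.uint8); p=cv2.GaussianBlur(im,(3,3),0)[y-w:y+w,x-w:x+w].astype(int); r,g,b=p[...,0],p[...,1],p[...,2]
    bl=(b>g+10)&(b>r+15); br=(r>b+40)&(r>g+5); k=(np.maximum(np.maximum(r,g),b)<45)&(g<r+14)
    m[y-w:y+w,x-w:x+w]=(bl|br|k); m=cv2.morphologyEx(m,cv2.MORPH_CLOSE,np.ones((3,3)))
    n,l,s,_=cv2.connectedComponentsWithStats(m); i=1+np.argmax(s[1:,4]); return l==i
E
python3 - <<'E'
from h import *
T=bot.camera('top'); S=bot.camera('scene'); CT=cam('top'); CS=cam('scene')
for ut,us,q in [((290,159),(308,281),(.64,.1,-.40)),((311,260),(349,190),(.44,.057,-2.02))]:
    mt=cmask(T,ut); ms=cmask(S,us); print(mt.sum(),ms.sum())
    print('both',fit([(CT,mt),(CS,ms)],q),'with z',fit([(CT,mt),(CS,ms)],list(q)+[0],4),'top',fit([(CT,mt)],q))
L=tri([ray(CT,(445,287.7)),ray(CS,(262.5,88.8))]); Rr=tri([ray(CT,(476.7,281.7)),ray(CS,(237.5,81.3))])
print(L,Rr,np.linalg.norm(L-Rr))
# stop housing end: button
B=tri([ray(CT,(421,120.5)),ray(CS,(172,216))]); print('button',B)
E
```

```text
380 568
both (array([ 0.64270478,  0.09897866, -0.37833968]), np.float64(0.18777567148208618)) with z (array([ 6.42535680e-01,  9.91665638e-02, -3.73966074e-01,  6.51114613e-05]), np.float64(0.1884358823299408)) top (array([ 0.64284951,  0.10006107, -0.34717663]), np.float64(0.21398025751113892))
386 467
both (array([ 0.43801035,  0.0562878 , -2.07755249]), np.float64(0.19225835800170898)) with z (array([ 0.43751266,  0.05634695, -2.07743084, -0.00343172]), np.float64(0.18117430806159973)) top (array([ 0.43780165,  0.0557311 , -2.04099989]), np.float64(0.19413860142230988))
[ 0.40327756 -0.17487955  0.12768873] [ 0.4127441  -0.23105083  0.12445261] 0.05705524787786162
button [ 0.70209848 -0.14729553  0.08675202]
```

Request:
drive_tool([
  {"dz": -1, "dx": 1, "hand": 60},
  {"dz": -1.6, "dx": 2, "hand": 60},
  {"dz": -1.6, "dx": 3, "hand": 60},
  {"dz": -1.6, "dx": 3, "hand": 60},
  {"dz": -1.6, "dx": 3, "hand": 60},
])

```text
invalid input at $.rows[0]: expected keys dx, dy, dz, wx, wy, wz, hand
```

Request:
drive_tool([
  {"dx": 1.0, "dy": -0.5, "dz": -1, "wx": 0, "wy": 0, "wz": 0, "hand": 50},
  {"dx": 6.8, "dy": -3.65, "dz": -1.85, "wx": 0, "wy": 0, "wz": 0, "hand": 50},
  {"dx": 6.8, "dy": -3.65, "dz": -1.85, "wx": 0, "wy": 0, "wz": 0, "hand": 50},
  {"dx": 6.8, "dy": -3.65, "dz": -1.85, "wx": 0, "wy": 0, "wz": 0, "hand": 50},
  {"dx": 6.8, "dy": -3.65, "dz": -1.85, "wx": 0, "wy": 0, "wz": 0, "hand": 50},
  {"dx": 6.8, "dy": -3.65, "dz": -1.85, "wx": 0, "wy": 0, "wz": 0, "hand": 50},
  {"dx": 6.8, "dy": -3.65, "dz": -1.85, "wx": 0, "wy": 0, "wz": 0, "hand": 50},
  {"dx": 6.8, "dy": -3.65, "dz": -1.85, "wx": 0, "wy": 0, "wz": 0, "hand": 50},
  {"dx": 6.8, "dy": -3.65, "dz": -1.85, "wx": 0, "wy": 0, "wz": 0, "hand": 50},
  {"dx": 6.8, "dy": -3.65, "dz": -1.85, "wx": 0, "wy": 0, "wz": 0, "hand": 50},
  {"dx": 6.8, "dy": -3.65, "dz": -1.85, "wx": 0, "wy": 0, "wz": 0, "hand": 50},
  {"dx": 6.8, "dy": -3.65, "dz": -1.85, "wx": 0, "wy": 0, "wz": 0, "hand": 50},
  {"dx": 6.8, "dy": -3.65, "dz": -1.85, "wx": 0, "wy": 0, "wz": 0, "hand": 50},
  {"dx": 6.8, "dy": -3.65, "dz": -1.85, "wx": 0, "wy": 0, "wz": 0, "hand": 50},
])

```text
clock: 2.1
eef_pos: [0.4187, -0.2021, 0.301]
tool_rot: [0.989, 0.15, -0.0, -0.0]
ft_force: [0.3, 0.6, -0.3]
grip_width: 0.0498
grasp_force: 0.0
```

```bash
cat >> h.py <<'E'
def trayT(q):
    x,y,yaw=q[:3]; z=q[3] if len(q)>3 else .1
    return R.from_euler('ZY',[yaw,np.radians(18)]).as_matrix(),np.array([x,y,z])
TR={'floor_end':[(-.06,.025,0),(-.06,-.025,0)],'topL':[(-.06,.025,.014),(.02,.025,.014),(.062,.019,.014)],'topR':[(-.06,-.025,.014),(.02,-.025,.014),(.062,-.019,.014)],
 'flL':[(-.06,.025,0),(.02,.025,0),(.062,.019,0)],'flR':[(-.06,-.025,0),(.02,-.025,0),(.062,-.019,0)],'slotL':[(.062,.012,.03),(.21,.012,.03)],'slotR':[(.062,-.012,.03),(.21,-.012,.03)],'end':[(-.06,.025,.014),(-.06,-.025,.014)]}
def drawtray(im,C,q,k):
    M,t=trayT(q); A=cv2.resize(im,None,fx=k,fy=k,interpolation=cv2.INTER_CUBIC)
    for n,p in TR.items():
        u=((proj(C,np.array(p)@M.T+t)+.5)*k-.5).round().astype(np.int32)
        cv2.polylines(A,[u],False,(255,0,0) if 'top' in n or n=='end' else (0,0,255),1)
    return A
E
python3 - <<'E'
from h import *
o=bot.get_obs(); W=bot.camera('wrist'); C=cam('wrist',o); save('w1',W); np.savez('w1.npz',im=W,p=o['eef_pos'],r=o['tool_rot'])
print(o['clock'],o['eef_pos'],o['joint_pos'])
A=cv2.resize(W,None,fx=1.25,fy=1.25,interpolation=cv2.INTER_CUBIC)
q=(.4627,-.193,.18); M,t=trayT(q)
for n,p in TR.items(): print(n,proj(C,np.array(p)@M.T+t).round().tolist())
k=2; u=proj(C,np.array([t]))[0]; print(u)
A=drawtray(W,C,q,2); x0=int(np.clip(2*u[0]-400,0,480)); y0=int(np.clip(2*u[1]-250,0,300)); print(x0,y0)
save('w1o',A[y0:y0+500,x0:x0+800])
E
```

```text
2.1 [ 0.4186897  -0.20213855  0.30097172] [-4.49774062e-01  1.49605937e-01  1.29634043e-01  1.55100229e+00
 -1.38695785e-05  2.39025727e+00]
floor_end [[303.0, 176.0], [345.0, 181.0]]
topL [[303.0, 175.0], [311.0, 106.0], [320.0, 71.0]]
topR [[346.0, 181.0], [354.0, 112.0], [353.0, 75.0]]
flL [[303.0, 176.0], [311.0, 110.0], [320.0, 76.0]]
flR [[345.0, 181.0], [352.0, 115.0], [351.0, 80.0]]
slotL [[327.0, 66.0], [342.0, -65.0]]
slotR [[348.0, 69.0], [364.0, -62.0]]
end [[303.0, 175.0], [346.0, 181.0]]
[329.68097552 128.97122166]
259 7
```

View pics/w1o.png

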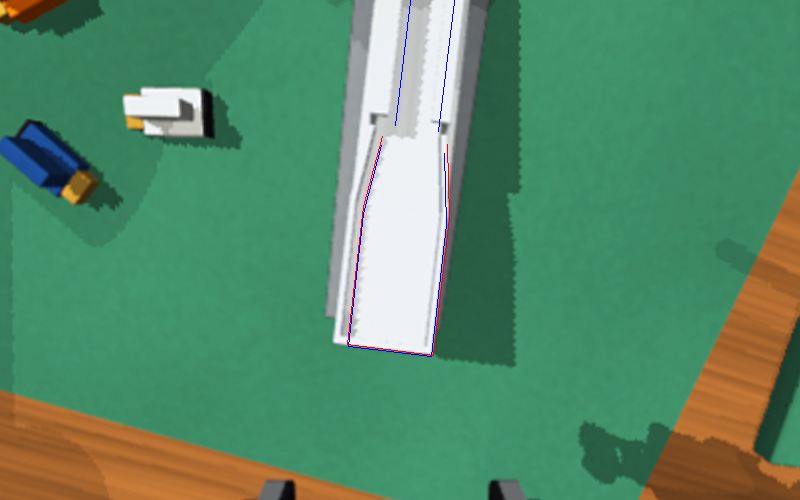

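The wrist picture shows the tray with its outer high-end corners at (296.5,175) and (346.5,180.5). The real rail lies about 3 px left of my model. Block 2 and a white block are on the left. I'll triangulate the tray height and refit.

Run:
```python
from h import *
from scipy.optimize import least_squares
d=np.load('w1.npz'); CW=cam('wrist',dict(eef_pos=d['p'],tool_rot=d['r'])); CT=cam('top'); CS=cam('scene')
obs=[]  # (local, cam, uv)
for cs,l in [(((445,287.7),(262.5,88.8),(296.5,175)),(-.063,.0285,.014)),(((476.7,281.7),(237.5,81.3),(346.5,180.5)),(-.063,-.0285,.014))]:
    rs=[ray(C,u) for C,u in zip((CT,CS,CW),cs)]
    print(tri(rs),tri(rs[1:]),tri([rs[0],rs[2]]))
    obs+=[(l,C,u) for C,u in zip((CT,CS,CW),cs)]
# slot edges, wrist: find brightness transitions across slot
im=d['im'].astype(int).sum(2)
for r in (10,25,40): print(r,im[r,310:365].tolist())
obs+=[((.062,.0,.03),CW,((388+438)/2/2+129.5,(114+124)/4+3.5))]
def res(q):
    M,t=trayT(q); return np.concatenate([proj(C,M@np.array(l)+t)[0]-u for l,C,u in obs])
for f in (3,4):
    r=least_squares(res,[.463,-.19,.18,.1][:f]); print(r.x,r.fun.round(1))
```

```text
[ 0.40486691 -0.17225318  0.13184306] [ 0.40553019 -0.17133896  0.13213764] [ 0.40596044 -0.17122688  0.13914491]
[ 0.41386511 -0.22941107  0.12664631] [ 0.41456783 -0.22860312  0.12729155] [ 0.41464207 -0.22827149  0.1311904 ]
10 [416, 416, 416, 412, 411, 466, 644, 719, 716, 714, 717, 720, 720, 719, 717, 716, 716, 718, 695, 612, 565, 579, 584, 585, 583, 585, 587, 583, 581, 578, 579, 587, 594, 598, 690, 721, 722, 719, 717, 717, 717, 717, 720, 719, 720, 718, 717, 718, 721, 721, 645, 535, 512, 407, 322]
25 [426, 414, 411, 429, 621, 726, 724, 721, 721, 720, 720, 720, 721, 721, 721, 722, 723, 686, 593, 576, 585, 581, 580, 585, 590, 589, 587, 580, 578, 585, 596, 595, 635, 703, 722, 721, 719, 718, 719, 714, 717, 720, 720, 719, 719, 717, 720, 722, 685, 565, 520, 459, 351, 314, 308]
40 [468, 477, 596, 707, 723, 723, 723, 722, 721, 723, 721, 723, 722, 723, 723, 686, 588, 577, 586, 583, 583, 588, 598, 598, 596, 587, 583, 582, 594, 602, 606, 691, 721, 723, 721, 721, 720, 699, 707, 720, 721, 722, 723, 722, 723, 723, 708, 600, 533, 504, 387, 315, 313, 313, 313]
[ 0.4653994  -0.18975069  0.17753755] [-1.2 -0.8  0.3 -0.4  0.7 -0.4 -0.2 -1.  -0.3 -1.5 -0.1  0.1 -0.3  0.9]
[ 0.46536864 -0.18977474  0.17771275  0.09982067] [-1.2 -0.8  0.3 -0.4  0.7 -0.4 -0.2 -1.  -0.3 -1.4 -0.1  0.  -0.3  1. ]
```

Request:
drive_tool([
  {"dx": 1.9, "dy": -4.82, "dz": 2.0, "wx": 0, "wy": 0, "wz": -8.9, "hand": 50},
  {"dx": 1.9, "dy": -4.82, "dz": 2.0, "wx": 0, "wy": 0, "wz": -8.9, "hand": 50},
  {"dx": 1.9, "dy": -4.82, "dz": 2.0, "wx": 0, "wy": 0, "wz": -8.9, "hand": 50},
  {"dx": 1.9, "dy": -4.82, "dz": 2.0, "wx": 0, "wy": 0, "wz": -8.9, "hand": 50},
  {"dx": 1.9, "dy": -4.82, "dz": 2.0, "wx": 0, "wy": 0, "wz": -8.9, "hand": 50},
  {"dx": 1.9, "dy": -4.82, "dz": 2.0, "wx": 0, "wy": 0, "wz": -8.9, "hand": 50},
  {"dx": 1.9, "dy": -4.82, "dz": 2.0, "wx": 0, "wy": 0, "wz": -8.9, "hand": 50},
  {"dx": 1.9, "dy": -4.82, "dz": 2.0, "wx": 0, "wy": 0, "wz": -8.9, "hand": 50},
  {"dx": 1.9, "dy": -4.82, "dz": 2.0, "wx": 0, "wy": 0, "wz": -8.9, "hand": 50},
])

```text
clock: 3.05
eef_pos: [0.4383, 0.0562, 0.2016]
tool_rot: [0.858, 0.514, 0.0, 0.0]
ft_force: [-0.2, -0.5, 0.4]
grip_width: 0.0502
grasp_force: 0.0
```

```bash
cat > look.py <<'E'
import sys
from h import *
def main(name,q,other):
    o=bot.get_obs(); W=bot.camera('wrist'); C=cam('wrist',o)
    print(o['clock'],o['eef_pos'],o['joint_pos'].round(2))
    u=proj(C,[[q[0],q[1],.02]])[0].round().astype(int); m=cmask(W,tuple(u),60); 
    q3,e=fit([(C,m)],q); print('wrist fit',q3,e)
    CT=cam('top') ; S=bot.camera('scene'); ms=cmask(S,other); q4,e4=fit([(C,m),(cam('scene'),ms)],list(q)+[0],4); print('with scene,z',q4,e4)
    x,y,yaw=q3; M=R.from_quat(o['tool_rot']).as_matrix()
    for tz in (.034,): print('delta tool /50mm',(M.T@(np.array([x,y,tz])-o['eef_pos'])/.05).round(3))
    ty=np.arctan2(M[1,0],M[0,0]); d=(yaw-ty+np.pi/2)%np.pi-np.pi/2; print('wz units',-np.degrees(d)/5,'tool yaw',ty,'flip',np.cos(yaw-ty)<0)
    print('tool z',M[:,2])
    A=cv2.resize(W,None,fx=4,fy=4,interpolation=cv2.INTER_CUBIC)
    Rz=R.from_euler('z',yaw).as_matrix()
    for B in (FOOT,FIN):
        p=((proj(C,B@Rz.T+[x,y,0])+.5)*4-.5).round().astype(np.int32); cv2.polylines(A,[cv2.convexHull(p)],True,(255,0,0),1)
    c=np.clip(4*u-[250,200],0,[2060,1200]); save(name,A[c[1]:c[1]+400,c[0]:c[0]+500])
E
python3 -c "
from look import *
main('wB',(.438,.0563,-2.06),(349,190))"
```

```text
3.05 [0.43833535 0.05618448 0.2015737 ] [ 0.13  0.13 -0.15  1.29 -0.    2.19]
wrist fit [ 0.43857936  0.05763234 -2.0441328 ] 0.10727029293775558
with scene,z [ 0.43828457  0.05703168 -2.06469576 -0.00322449] 0.14192849397659302
delta tool /50mm [ 0.027 -0.013  3.351]
wz units -0.21417280219140547 tool yaw 1.0787697536233631 flip True
tool z [ 9.66693617e-04 -2.64450396e-04 -9.99999498e-01]
```

View pics/wB.png

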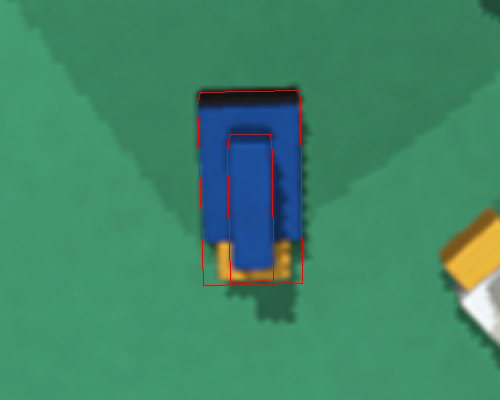

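The crop shows the blue block square under the tool: black rear at the top (250,98), brass nose at the bottom (255,260), fin at (250,200). The white block is to the right at (480,270). The yaw matches, so I'll descend with a narrowed hand and grip.

Request:
drive_tool([
  {"dx": 0, "dy": 0, "dz": 1, "wx": 0, "wy": 0, "wz": 0, "hand": 38},
  {"dx": 0.02, "dy": 0, "dz": 2, "wx": 0, "wy": 0, "wz": 0, "hand": 38},
  {"dx": 0.02, "dy": 0, "dz": 2.8, "wx": 0, "wy": 0, "wz": 0, "hand": 38},
  {"dx": 0.02, "dy": 0, "dz": 3.2, "wx": 0, "wy": 0, "wz": 0, "hand": 38},
  {"dx": 0.02, "dy": 0, "dz": 3.35, "wx": 0, "wy": 0, "wz": 0, "hand": 38},
  {"dx": 0.02, "dy": 0, "dz": 3.35, "wx": 0, "wy": 0, "wz": 0, "hand": 38},
  {"dx": 0.02, "dy": 0, "dz": 3.35, "wx": 0, "wy": 0, "wz": 0, "hand": 2},
  {"dx": 0.02, "dy": 0, "dz": 3.35, "wx": 0, "wy": 0, "wz": 0, "hand": 2},
  {"dx": 0.02, "dy": 0, "dz": 3.35, "wx": 0, "wy": 0, "wz": 0, "hand": 2},
  {"dx": 0.02, "dy": 0, "dz": 3.35, "wx": 0, "wy": 0, "wz": 0, "hand": 2},
  {"dx": 0.02, "dy": 0, "dz": 3.35, "wx": 0, "wy": 0, "wz": 0, "hand": 2},
  {"dx": 0.02, "dy": 0, "dz": 3.35, "wx": 0, "wy": 0, "wz": 0, "hand": 2},
])

```text
clock: 4.35
eef_pos: [0.4385, 0.0581, 0.0337]
tool_rot: [0.858, 0.514, 0.0, 0.0]
ft_force: [-0.1, -1.6, 0.3]
grip_width: 0.0016
grasp_force: 0.0
```

The gripper closed to 1.6 mm with no grip force, so the fin isn't between the pads. I'll look.

Run:
```python
from h import *
print(bot.tip_extent)
o=bot.get_obs(); W=bot.camera('wrist'); S=bot.camera('scene'); T=bot.camera('top')
c=lambda im,x,y,w,h,k:cv2.resize(im[y:y+h,x:x+w],None,fx=k,fy=k,interpolation=cv2.INTER_CUBIC)
A=np.zeros((560,800,3),np.uint8)
A[:560,:500]=c(W,200,120,250,280,2); A[:280,510:790]=c(S,314,155,70,70,4); A[280:560,510:790]=c(T,276,225,70,70,4)
save('miss',A); print(o['eef_pos'],o['grip_width'],o['grasp_force'])
```

```text
0.011
[0.43851437 0.05808655 0.03369261] 0.001620261631527533 0.0
```

View pics/miss.png

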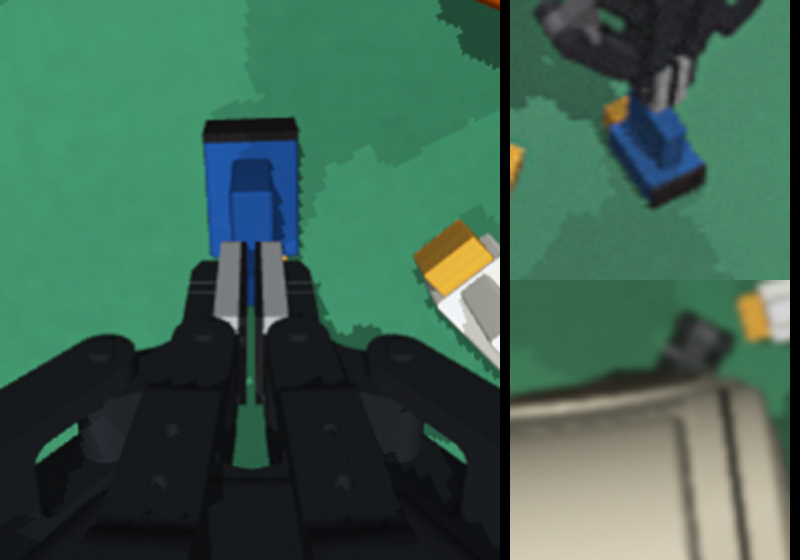

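The wrist view shows the fin at crop (250,210) with the fingertips ending near (250,242), apparently above or in front of the fin. In the scene crop the tips end at about (668,100), by the fin's nose end. I'll check those tip pixels against the reported TCP.

Run:
```python
from h import *
o=bot.get_obs(); CW=cam('wrist',o); CS=cam('scene'); W=bot.camera('wrist'); S=bot.camera('scene')
M=R.from_quat(o['tool_rot']).as_matrix(); p=o['eef_pos']
for dz in (.011,0,-.015,-.03):
  for dx in (.011,0,-.011):
    P=M@np.array([dx,0,dz])+p; print(dz,dx,P.round(3),'wrist',((proj(CW,[P])[0]-[200,120])*2).round(),'scene',((proj(CS,[P])[0]-[314,155])*4+[510,0]).round())
ms=cmask(S,(349,192)); 
q,e=fit([(CS,ms)],(.438,.057,-2.05)); print('scene only',q,e)
m=cmask(W,(325,215),50); print(m.sum())
# tip extent by triangulating fingertip gap end: wrist crop (251,242), scene crop (672,103)
print(tri([ray(CW,(200+251/2,120+242/2)),ray(CS,(314+(668-510)/4,155+103/4))]))
```

```text
0.011 0.011 [0.444 0.068 0.022] wrist [251. 188.] scene [666. 148.]
0.011 0 [0.438 0.058 0.023] wrist [251. 220.] scene [655. 131.]
0.011 -0.011 [0.433 0.048 0.023] wrist [251. 251.] scene [644. 114.]
0 0.011 [0.444 0.068 0.033] wrist [251. 202.] scene [668. 136.]
0 0 [0.438 0.058 0.034] wrist [251. 235.] scene [656. 119.]
0 -0.011 [0.433 0.048 0.034] wrist [251. 267.] scene [645. 102.]
-0.015 0.011 [0.444 0.068 0.048] wrist [251. 223.] scene [670. 119.]
-0.015 0 [0.438 0.058 0.049] wrist [251. 259.] scene [658. 101.]
-0.015 -0.011 [0.433 0.048 0.049] wrist [251. 293.] scene [647.  84.]
-0.03 0.011 [0.444 0.068 0.063] wrist [251. 248.] scene [672. 101.]
-0.03 0 [0.438 0.058 0.064] wrist [251. 286.] scene [661.  84.]
-0.03 -0.011 [0.433 0.048 0.064] wrist [251. 323.] scene [649.  67.]
scene only [ 0.43663194  0.05424804 -2.1495037 ] 0.33444148302078247
3449
[0.44267142 0.0658267  0.05777493]
```

Both cameras put the fingertips at z≈0.058, about 35 mm higher than the stated geometry gives. Next I'll open, go down 20 mm with the fingers astride the foot (clear of it under either geometry), and close. The width will show what they hold.

Request:
drive_tool([
  {"dx": 0, "dy": 0, "dz": 0, "wx": 0, "wy": 0, "wz": 0, "hand": 44},
  {"dx": 0, "dy": 0, "dz": 0, "wx": 0, "wy": 0, "wz": 0, "hand": 44},
  {"dx": 0, "dy": 0, "dz": 0, "wx": 0, "wy": 0, "wz": 0, "hand": 44},
  {"dx": 0, "dy": 0, "dz": 0.2, "wx": 0, "wy": 0, "wz": 0, "hand": 44},
  {"dx": 0, "dy": 0, "dz": 0.4, "wx": 0, "wy": 0, "wz": 0, "hand": 44},
  {"dx": 0, "dy": 0, "dz": 0.4, "wx": 0, "wy": 0, "wz": 0, "hand": 2},
  {"dx": 0, "dy": 0, "dz": 0.4, "wx": 0, "wy": 0, "wz": 0, "hand": 2},
  {"dx": 0, "dy": 0, "dz": 0.4, "wx": 0, "wy": 0, "wz": 0, "hand": 2},
  {"dx": 0, "dy": 0, "dz": 0.4, "wx": 0, "wy": 0, "wz": 0, "hand": 2},
  {"dx": 0, "dy": 0, "dz": 0.4, "wx": 0, "wy": 0, "wz": 0, "hand": 2},
  {"dx": 0, "dy": 0, "dz": 0.4, "wx": 0, "wy": 0, "wz": 0, "hand": 2},
])

```text
clock: 5.7
eef_pos: [0.4385, 0.058, 0.0136]
tool_rot: [0.858, 0.514, 0.0, 0.0]
ft_force: [-0.3, 0.8, -1.4]
grip_width: 0.0102
grasp_force: 61.3
```

It gripped the fin, at 10 mm with 61 N, so the tips really are about 35 mm shorter than stated. I'll regrip 8 mm deeper for more purchase, still in the fin's upper half.

Request:
drive_tool([
  {"dx": 0, "dy": 0, "dz": 0, "wx": 0, "wy": 0, "wz": 0, "hand": 36},
  {"dx": 0, "dy": 0, "dz": 0, "wx": 0, "wy": 0, "wz": 0, "hand": 36},
  {"dx": 0, "dy": 0, "dz": 0.08, "wx": 0, "wy": 0, "wz": 0, "hand": 36},
  {"dx": 0, "dy": 0, "dz": 0.16, "wx": 0, "wy": 0, "wz": 0, "hand": 36},
  {"dx": 0, "dy": 0, "dz": 0.16, "wx": 0, "wy": 0, "wz": 0, "hand": 2},
  {"dx": 0, "dy": 0, "dz": 0.16, "wx": 0, "wy": 0, "wz": 0, "hand": 2},
  {"dx": 0, "dy": 0, "dz": 0.16, "wx": 0, "wy": 0, "wz": 0, "hand": 2},
  {"dx": 0, "dy": 0, "dz": 0.16, "wx": 0, "wy": 0, "wz": 0, "hand": 2},
  {"dx": 0, "dy": 0, "dz": 0.16, "wx": 0, "wy": 0, "wz": 0, "hand": 2},
  {"dx": 0, "dy": 0, "dz": -0.6, "wx": 0, "wy": 0, "wz": 0, "hand": 2},
  {"dx": 0, "dy": 0, "dz": -1.4, "wx": 0, "wy": 0, "wz": 0, "hand": 2},
  {"dx": 0, "dy": 0, "dz": -1.4, "wx": 0, "wy": 0, "wz": 0, "hand": 2},
])

```text
clock: 6.9
eef_pos: [0.4428, 0.0586, 0.0884]
tool_rot: [0.858, 0.514, 0.005, 0.002]
ft_force: [1.3, -0.1, -1.0]
grip_width: 0.0104
grasp_force: 60.7
```

Run:
```python
from h import *
o=bot.get_obs(); W=bot.camera('wrist'); S=bot.camera('scene'); print(o['clock'],o['eef_pos'],o['grip_width'],o['grasp_force'])
CW=cam('wrist',o); CS=cam('scene'); M=R.from_quat(o['tool_rot']).as_matrix()
c=lambda im,x,y,w,h,k:cv2.resize(im[y:y+h,x:x+w],None,fx=k,fy=k,interpolation=cv2.INTER_CUBIC)
u=proj(CS,[o['eef_pos']])[0].astype(int)-35; print(u)
A=np.zeros((560,790,3),np.uint8); A[:,:500]=c(W,200,120,250,280,2); A[:280,510:790]=c(S,u[0],u[1],70,70,4); save('held',A)
```

```text
6.9 [0.44279706 0.05860354 0.08836378] 0.01042636644672297 60.69355130195618
[316 135]
```

View pics/held.png

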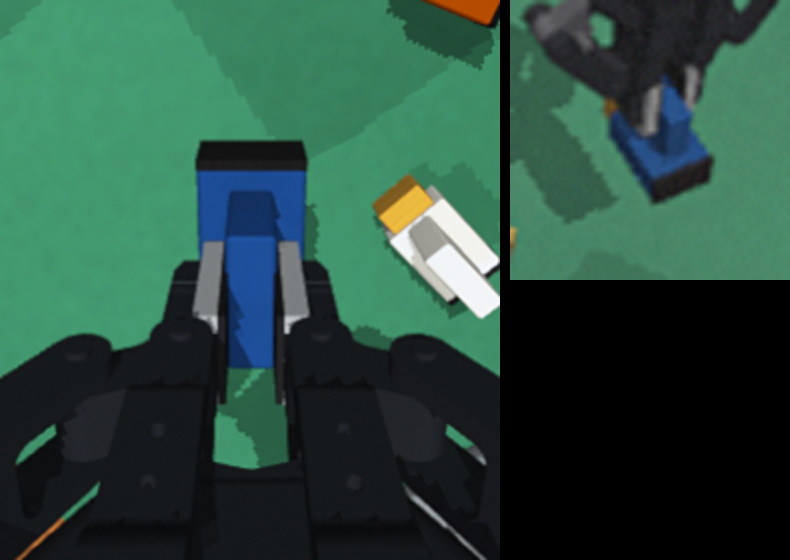

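The fin is held squarely between the pads, with the rear at the top (250,150) and nothing else touched. Now I'll compute the move to the tray, tilted 18° with tool x uphill so that the nose points downhill.

```bash
cat > goal.py <<'E'
from h import *
Q=(.4654,-.1898,.1777,.0998)
def goal(lx,lz,ly=0,flip=True):
    M,t=trayT(Q); G=M@np.diag([-1,1,-1.]) if flip else M@np.diag([1,-1,-1.]); P=M@np.array([lx,ly,lz])+t
    o=bot.get_obs(); M0=R.from_quat(o['tool_rot']).as_matrix()
    d=M0.T@(P-o['eef_pos'])/.05; w=np.degrees(R.from_matrix(M0.T@G).as_rotvec())/5
    print('pos',o['eef_pos'].round(4),'joints',o['joint_pos'].round(2),'goal',P.round(4),'d',d.round(3),'w',w.round(3))
    loc=M.T@(o['eef_pos']-t); print('now in tray frame',loc.round(4))
E
python3 -c "
from goal import *
goal(-.02,.10); goal(-.02,.0075)"
```

```text
pos [0.4394 0.0582 0.0844] joints [ 0.13  0.23 -0.36  0.98 -0.    2.19] goal [ 0.4771 -0.1877  0.2011] d [-3.979  2.986 -2.332] w [  4.06    1.97  -25.396]
now in tray frame [ 0.0221  0.2486 -0.009 ]
pos [0.4394 0.0582 0.0844] joints [ 0.13  0.23 -0.36  0.98 -0.    2.19] goal [ 0.449  -0.1928  0.1131] d [-4.336  2.533 -0.575] w [  4.06    1.97  -25.396]
now in tray frame [ 0.0221  0.2486 -0.009 ]
```

Request:
drive_tool([
  {"dx": 0, "dy": 0, "dz": -1, "wx": 0, "wy": 0, "wz": -1.5, "hand": 2},
  {"dx": 0, "dy": 0, "dz": -2, "wx": 0, "wy": 0, "wz": -3, "hand": 2},
  {"dx": -0.5, "dy": 0.4, "dz": -2.33, "wx": 0.7, "wy": 0.3, "wz": -4.7, "hand": 2},
  {"dx": -1, "dy": 0.8, "dz": -2.33, "wx": 1, "wy": 0.5, "wz": -6.4, "hand": 2},
  {"dx": -1.5, "dy": 1.2, "dz": -2.33, "wx": 1.3, "wy": 0.7, "wz": -8, "hand": 2},
  {"dx": -2, "dy": 1.5, "dz": -2.33, "wx": 1.6, "wy": 0.8, "wz": -9.7, "hand": 2},
  {"dx": -2.5, "dy": 1.9, "dz": -2.33, "wx": 1.9, "wy": 0.9, "wz": -11.3, "hand": 2},
  {"dx": -3, "dy": 2.3, "dz": -2.33, "wx": 2.1, "wy": 1, "wz": -13, "hand": 2},
  {"dx": -3.5, "dy": 2.7, "dz": -2.33, "wx": 2.4, "wy": 1.1, "wz": -14.6, "hand": 2},
  {"dx": -3.98, "dy": 2.99, "dz": -2.33, "wx": 2.7, "wy": 1.3, "wz": -16.2, "hand": 2},
  {"dx": -3.98, "dy": 2.99, "dz": -2.33, "wx": 4.06, "wy": 1.97, "wz": -25.4, "hand": 2},
  {"dx": -3.98, "dy": 2.99, "dz": -2.33, "wx": 4.06, "wy": 1.97, "wz": -25.4, "hand": 2},
  {"dx": -3.98, "dy": 2.99, "dz": -2.33, "wx": 4.06, "wy": 1.97, "wz": -25.4, "hand": 2},
  {"dx": -3.98, "dy": 2.99, "dz": -2.33, "wx": 4.06, "wy": 1.97, "wz": -25.4, "hand": 2},
  {"dx": -3.98, "dy": 2.99, "dz": -2.33, "wx": 4.06, "wy": 1.97, "wz": -25.4, "hand": 2},
  {"dx": -3.98, "dy": 2.99, "dz": -2.33, "wx": 4.06, "wy": 1.97, "wz": -25.4, "hand": 2},
  {"dx": -3.98, "dy": 2.99, "dz": -2.33, "wx": 4.06, "wy": 1.97, "wz": -25.4, "hand": 2},
  {"dx": -3.98, "dy": 2.99, "dz": -2.33, "wx": 4.06, "wy": 1.97, "wz": -25.4, "hand": 2},
  {"dx": -3.98, "dy": 2.99, "dz": -2.33, "wx": 4.06, "wy": 1.97, "wz": -25.4, "hand": 2},
])

```text
clock: 8.9
eef_pos: [0.4763, -0.188, 0.1993]
tool_rot: [-0.087, 0.984, -0.014, -0.158]
ft_force: [-0.4, -0.8, -2.0]
grip_width: 0.0107
grasp_force: 60.6
```

Run:
```python
from goal import *
goal(-.02,.0075)
o=bot.get_obs(); print(o['clock'],o['grip_width'],o['grasp_force'])
W=bot.camera('wrist'); C=cam('wrist',o)
A=drawtray(W,C,Q,2)
u=2*proj(C,[trayT(Q)[1]])[0]; x0=int(np.clip(u[0]-300,0,680)); y0=int(np.clip(u[1]-300,0,200)); save('over',A[y0:y0+600,x0:x0+600]); print(x0,y0)
```

```text
pos [ 0.4763 -0.188   0.1993] joints [-0.29  0.52  0.33  1.68 -0.14 -0.44] goal [ 0.449  -0.1928  0.1131] d [-0.012  0.002  1.811] w [ 0.01  -0.046 -0.01 ]
now in tray frame [-0.0203 -0.0002  0.098 ]
8.9 0.010706270655239887 60.61539888381958
347 120
```

View pics/over.png

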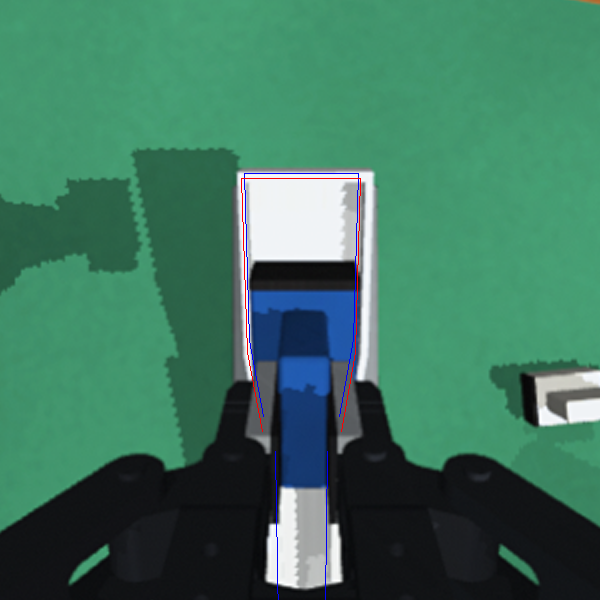

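The block hangs over the tray centred to within about 1–2 mm (block x≈305, tray walls 236–374), with its black rear uphill and nose downhill. I'll lower it.

Request:
drive_tool([
  {"dx": 0, "dy": 0, "dz": 0.7, "wx": 0, "wy": 0, "wz": 0, "hand": 2},
  {"dx": 0, "dy": 0, "dz": 1.2, "wx": 0, "wy": 0, "wz": 0, "hand": 2},
  {"dx": 0, "dy": 0, "dz": 1.5, "wx": 0, "wy": 0, "wz": 0, "hand": 2},
  {"dx": 0, "dy": 0, "dz": 1.65, "wx": 0, "wy": 0, "wz": 0, "hand": 2},
  {"dx": 0, "dy": 0, "dz": 1.74, "wx": 0, "wy": 0, "wz": 0, "hand": 2},
  {"dx": 0, "dy": 0, "dz": 1.78, "wx": 0, "wy": 0, "wz": 0, "hand": 2},
  {"dx": 0, "dy": 0, "dz": 1.78, "wx": 0, "wy": 0, "wz": 0, "hand": 2},
  {"dx": 0, "dy": 0, "dz": 1.78, "wx": 0, "wy": 0, "wz": 0, "hand": 2},
])

```text
clock: 9.75
eef_pos: [0.45, -0.193, 0.1161]
tool_rot: [-0.088, 0.984, -0.014, -0.157]
ft_force: [0.0, -0.4, -1.4]
grip_width: 0.0108
grasp_force: 60.6
```

```bash
python3 -c "
from goal import *
goal(-.02,.0075); o=bot.get_obs(); print(o['ft_force'],o['grip_width'])"
```

```text
pos [ 0.45   -0.193   0.1161] joints [-0.31  0.51  0.11  1.45 -0.15 -0.47] goal [ 0.449  -0.1928  0.1131] d [0.001 0.008 0.063] w [-0.008 -0.017  0.001]
now in tray frame [-0.02   -0.0004  0.0106]
[ 0.01149775 -0.38426298 -1.40639023] 0.010836819626993151
```

Request:
drive_tool([
  {"dx": 0, "dy": 0, "dz": 0.04, "wx": 0, "wy": 0, "wz": 0, "hand": 2},
  {"dx": 0, "dy": 0, "dz": 0.07, "wx": 0, "wy": 0, "wz": 0, "hand": 2},
  {"dx": 0, "dy": 0, "dz": 0.07, "wx": 0, "wy": 0, "wz": 0, "hand": 2},
  {"dx": 0, "dy": 0, "dz": 0.07, "wx": 0, "wy": 0, "wz": 0, "hand": 44},
  {"dx": 0, "dy": 0, "dz": 0.07, "wx": 0, "wy": 0, "wz": 0, "hand": 44},
  {"dx": 0, "dy": 0, "dz": 0.07, "wx": 0, "wy": 0, "wz": 0, "hand": 44},
  {"dx": 0, "dy": 0, "dz": 0.07, "wx": 0, "wy": 0, "wz": 0, "hand": 44},
  {"dx": 0, "dy": 0, "dz": 0.07, "wx": 0, "wy": 0, "wz": 0, "hand": 44},
  {"dx": 0, "dy": 0, "dz": 0.07, "wx": 0, "wy": 0, "wz": 0, "hand": 44},
  {"dx": 0, "dy": 0, "dz": 0.07, "wx": 0, "wy": 0, "wz": 0, "hand": 44},
  {"dx": 0, "dy": 0, "dz": 0.07, "wx": 0, "wy": 0, "wz": 0, "hand": 44},
  {"dx": 0, "dy": 0, "dz": 0.07, "wx": 0, "wy": 0, "wz": 0, "hand": 44},
  {"dx": 0, "dy": 0, "dz": -0.8, "wx": 0, "wy": 0, "wz": 0, "hand": 44},
  {"dx": 0, "dy": 0, "dz": -1.8, "wx": 0, "wy": 0, "wz": 0, "hand": 44},
  {"dx": 0, "dy": 0, "dz": -2.2, "wx": 0, "wy": 0, "wz": 0, "hand": 44},
  {"dx": 0, "dy": 0, "dz": -2.2, "wx": 0, "wy": 0, "wz": 0, "hand": 44},
])

```text
clock: 11.35
eef_pos: [0.4856, -0.1871, 0.2231]
tool_rot: [-0.088, 0.984, -0.015, -0.154]
ft_force: [0.6, -0.8, -0.6]
grip_width: 0.044
grasp_force: 0.0
```

Run:
```python
from goal import *
o=bot.get_obs(); print(o['clock'],o['eef_pos'],o['grip_width'])
S=bot.camera('scene'); W=bot.camera('wrist'); M,t=trayT(Q)
def blue(im,C,n):
    p=im.astype(int); m=((p[...,2]>p[...,1]+15)&(p[...,2]>p[...,0]+25)).astype(np.uint8)
    k,l,s,c=cv2.connectedComponentsWithStats(m)
    print(n,[(c[i].round().tolist(),int(s[i,4])) for i in range(1,k) if s[i,4]>20])
    for x in (-.02,.06,.12,.18): print(x,proj(C,[M@np.array([x,0,.035])+t])[0].round().tolist(),end=' ')
    print()
blue(S,cam('scene'),'scene'); blue(W,cam('wrist',o),'wrist')
# goal over block A, tool yaw = yawA+pi, z .2
M0=R.from_quat(o['tool_rot']).as_matrix(); yaw=-.375+np.pi
G=R.from_euler('z',yaw).as_matrix()@np.diag([1,-1,-1.]); P=np.array([.6427,.099,.2])
print('d',(M0.T@(P-o['eef_pos'])/.05).round(3),'w',(np.degrees(R.from_matrix(M0.T@G).as_rotvec())/5).round(3))
```

```text
11.35 [ 0.48558502 -0.18711869  0.22313732] 0.0439923136789135
scene [([191.0, 193.0], 281), ([310.0, 280.0], 446), ([432.0, 339.0], 603)]
-0.02 [237.0, 98.0] 0.06 [219.0, 135.0] 0.12 [205.0, 164.0] 0.18 [191.0, 193.0] 
wrist [([327.0, 346.0], 300)]
-0.02 [325.0, 190.0] 0.06 [325.0, 269.0] 0.12 [325.0, 319.0] 0.18 [325.0, 363.0] 
d [-4.049  5.074 -0.829] w [-1.019 -3.454  6.287]
```

The first block is down at the stop: its fin is at scene (191,193), which matches x≈0.18 in the rail. Next is the other blue block.

Request:
drive_tool([
  {"dx": -0.6, "dy": 0.7, "dz": -0.8, "wx": -0.2, "wy": -0.6, "wz": 1, "hand": 44},
  {"dx": -4.05, "dy": 5.07, "dz": -0.83, "wx": -1.02, "wy": -3.45, "wz": 6.29, "hand": 44},
  {"dx": -4.05, "dy": 5.07, "dz": -0.83, "wx": -1.02, "wy": -3.45, "wz": 6.29, "hand": 44},
  {"dx": -4.05, "dy": 5.07, "dz": -0.83, "wx": -1.02, "wy": -3.45, "wz": 6.29, "hand": 44},
  {"dx": -4.05, "dy": 5.07, "dz": -0.83, "wx": -1.02, "wy": -3.45, "wz": 6.29, "hand": 44},
  {"dx": -4.05, "dy": 5.07, "dz": -0.83, "wx": -1.02, "wy": -3.45, "wz": 6.29, "hand": 44},
  {"dx": -4.05, "dy": 5.07, "dz": -0.83, "wx": -1.02, "wy": -3.45, "wz": 6.29, "hand": 44},
  {"dx": -4.05, "dy": 5.07, "dz": -0.83, "wx": -1.02, "wy": -3.45, "wz": 6.29, "hand": 44},
  {"dx": -4.05, "dy": 5.07, "dz": -0.83, "wx": -1.02, "wy": -3.45, "wz": 6.29, "hand": 44},
  {"dx": -4.05, "dy": 5.07, "dz": -0.83, "wx": -1.02, "wy": -3.45, "wz": 6.29, "hand": 44},
  {"dx": -4.05, "dy": 5.07, "dz": -0.83, "wx": -1.02, "wy": -3.45, "wz": 6.29, "hand": 44},
  {"dx": -4.05, "dy": 5.07, "dz": -0.83, "wx": -1.02, "wy": -3.45, "wz": 6.29, "hand": 44},
])

```text
clock: 12.65
eef_pos: [0.6401, 0.0976, 0.1969]
tool_rot: [0.188, 0.982, 0.0, -0.004]
ft_force: [-1.3, 0.1, 0.3]
grip_width: 0.0439
grasp_force: 0.0
```

```bash
sed -i 's/(.034,)/(.0056,)/' look.py; python3 -c "
from look import *
main('wA',(.6427,.099,-.375),(308,281))"
```

```text
12.65 [0.64013189 0.09761734 0.19685421] [0.15 0.56 0.45 1.47 0.   0.53]
wrist fit [ 0.64362753  0.10083548 -0.37575924] 0.11486784368753433
with scene,z [ 0.64370139  0.10058717 -0.38690476  0.00363167] 0.1542891263961792
delta tool /50mm [-0.069  0.088  3.825]
wz units -0.024907613153598122 tool yaw 2.763659810193471 flip True
tool z [-0.00707699  0.00210637 -0.99997274]
```

View pics/wA.png

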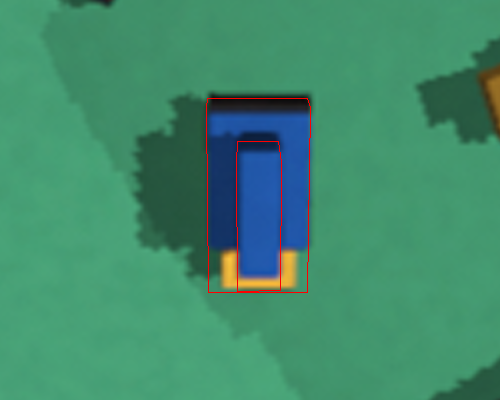

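The crop shows the block square under the tool, with the black rear at (258,102), brass nose at (258,268) and fin at (258,210). I'll come down partway, read the pose, then finish.

Request:
drive_tool([
  {"dx": 0, "dy": 0.04, "dz": 1, "wx": 0, "wy": 0, "wz": 0, "hand": 40},
  {"dx": 0, "dy": 0.04, "dz": 2, "wx": 0, "wy": 0, "wz": 0, "hand": 40},
  {"dx": 0, "dy": 0.04, "dz": 2.6, "wx": 0, "wy": 0, "wz": 0, "hand": 40},
  {"dx": 0, "dy": 0.04, "dz": 2.6, "wx": 0, "wy": 0, "wz": 0, "hand": 40},
  {"dx": 0, "dy": 0.04, "dz": 2.6, "wx": 0, "wy": 0, "wz": 0, "hand": 40},
  {"dx": 0, "dy": 0.04, "dz": 2.6, "wx": 0, "wy": 0, "wz": 0, "hand": 40},
])

```text
clock: 13.35
eef_pos: [0.6423, 0.1014, 0.0694]
tool_rot: [0.187, 0.982, 0.001, -0.001]
ft_force: [0.2, 0.0, 1.0]
grip_width: 0.0401
grasp_force: 0.0
```

Run:
```python
from h import *
o=bot.get_obs(); M=R.from_quat(o['tool_rot']).as_matrix()
print(o['eef_pos'],(M.T@(np.array([.6426,.1012,.0056])-o['eef_pos'])/.05).round(3),M[:,2])
```

```text
[0.64226359 0.10136944 0.0693669 ] [-0.012 -0.003  1.275] [-0.00242546  0.00295992 -0.99999268]
```

Request:
drive_tool([
  {"dx": 0, "dy": 0, "dz": 0.6, "wx": 0, "wy": 0, "wz": 0, "hand": 40},
  {"dx": 0, "dy": 0, "dz": 1.1, "wx": 0, "wy": 0, "wz": 0, "hand": 40},
  {"dx": 0, "dy": 0, "dz": 1.28, "wx": 0, "wy": 0, "wz": 0, "hand": 40},
  {"dx": 0, "dy": 0, "dz": 1.28, "wx": 0, "wy": 0, "wz": 0, "hand": 40},
  {"dx": 0, "dy": 0, "dz": 1.28, "wx": 0, "wy": 0, "wz": 0, "hand": 40},
  {"dx": 0, "dy": 0, "dz": 1.28, "wx": 0, "wy": 0, "wz": 0, "hand": 2},
  {"dx": 0, "dy": 0, "dz": 1.28, "wx": 0, "wy": 0, "wz": 0, "hand": 2},
  {"dx": 0, "dy": 0, "dz": 1.28, "wx": 0, "wy": 0, "wz": 0, "hand": 2},
  {"dx": 0, "dy": 0, "dz": 1.28, "wx": 0, "wy": 0, "wz": 0, "hand": 2},
  {"dx": 0, "dy": 0, "dz": 1.28, "wx": 0, "wy": 0, "wz": 0, "hand": 2},
])

```text
clock: 14.35
eef_pos: [0.6408, 0.1015, 0.004]
tool_rot: [0.187, 0.982, 0.001, -0.003]
ft_force: [-0.7, 0.2, 5.9]
grip_width: 0.0107
grasp_force: 59.4
```

Request:
drive_tool([
  {"dx": 0, "dy": 0, "dz": -0.5, "wx": 0, "wy": 0, "wz": 0, "hand": 2},
  {"dx": 0, "dy": 0, "dz": -1.5, "wx": 0, "wy": 0, "wz": 0, "hand": 2},
  {"dx": 0, "dy": 0, "dz": -2.5, "wx": 0, "wy": 0, "wz": 0, "hand": 2},
  {"dx": 0, "dy": 0, "dz": -3.5, "wx": 0, "wy": 0, "wz": 0, "hand": 2},
  {"dx": 0, "dy": 0, "dz": -4, "wx": 0, "wy": 0, "wz": 0, "hand": 2},
  {"dx": 0, "dy": 0, "dz": -4, "wx": 0, "wy": 0, "wz": 0, "hand": 2},
  {"dx": 0, "dy": 0, "dz": -4, "wx": 0, "wy": 0, "wz": 0, "hand": 2},
])

```text
clock: 15.05
eef_pos: [0.6409, 0.1009, 0.2018]
tool_rot: [0.187, 0.982, 0.0, -0.004]
ft_force: [0.6, -0.0, -2.2]
grip_width: 0.0108
grasp_force: 58.8
```

```bash
python3 -c "
from goal import *
goal(-.02,.10); o=bot.get_obs(); print(o['clock'],o['grip_width'],o['grasp_force'])"
```

```text
pos [0.6409 0.1009 0.2018] joints [0.15 0.56 0.46 1.48 0.   0.53] goal [ 0.4771 -0.1877  0.2011] d [ 0.928 -6.571  0.028] w [ 1.012  3.414 -6.288]
now in tray frame [0.1816 0.2551 0.1662]
15.05 0.010784339250457457 58.773820996284485
```

Request:
drive_tool([
  {"dx": 0.1, "dy": -0.8, "dz": 0, "wx": 0.1, "wy": 0.4, "wz": -0.8, "hand": 2},
  {"dx": 0.25, "dy": -1.7, "dz": 0, "wx": 0.25, "wy": 0.9, "wz": -1.6, "hand": 2},
  {"dx": 0.37, "dy": -2.6, "dz": 0, "wx": 0.4, "wy": 1.4, "wz": -2.5, "hand": 2},
  {"dx": 0.5, "dy": -3.5, "dz": 0, "wx": 0.5, "wy": 1.8, "wz": -3.3, "hand": 2},
  {"dx": 0.62, "dy": -4.4, "dz": 0, "wx": 0.7, "wy": 2.3, "wz": -4.2, "hand": 2},
  {"dx": 0.75, "dy": -5.3, "dz": 0, "wx": 0.8, "wy": 2.8, "wz": -5.1, "hand": 2},
  {"dx": 0.88, "dy": -6.2, "dz": 0.02, "wx": 0.95, "wy": 3.2, "wz": -5.9, "hand": 2},
  {"dx": 0.93, "dy": -6.57, "dz": 0.03, "wx": 1.01, "wy": 3.41, "wz": -6.29, "hand": 2},
  {"dx": 0.93, "dy": -6.57, "dz": 0.03, "wx": 1.01, "wy": 3.41, "wz": -6.29, "hand": 2},
  {"dx": 0.93, "dy": -6.57, "dz": 0.03, "wx": 1.01, "wy": 3.41, "wz": -6.29, "hand": 2},
  {"dx": 0.93, "dy": -6.57, "dz": 0.03, "wx": 1.01, "wy": 3.41, "wz": -6.29, "hand": 2},
  {"dx": 0.93, "dy": -6.57, "dz": 0.03, "wx": 1.01, "wy": 3.41, "wz": -6.29, "hand": 2},
])

```text
clock: 16.25
eef_pos: [0.4775, -0.1865, 0.201]
tool_rot: [-0.089, 0.984, -0.014, -0.156]
ft_force: [-0.3, 0.1, -1.9]
grip_width: 0.0109
grasp_force: 58.8
```

```bash
python3 -c "
from goal import *
goal(-.02,.0065); o=bot.get_obs(); print(o['clock'],o['grip_width'],o['grasp_force'])"
```

```text
pos [ 0.4775 -0.1865  0.201 ] joints [-0.28  0.51  0.34  1.68 -0.14 -0.44] goal [ 0.4487 -0.1928  0.1122] d [ 0.012 -0.022  1.871] w [-0.     0.003  0.02 ]
now in tray frame [-0.0194  0.0011  0.1001]
16.25 0.010914582881837921 58.82952332496643
```

Request:
drive_tool([
  {"dx": 0, "dy": 0, "dz": 0.7, "wx": 0, "wy": 0, "wz": 0, "hand": 2},
  {"dx": 0, "dy": 0, "dz": 1.2, "wx": 0, "wy": 0, "wz": 0, "hand": 2},
  {"dx": 0, "dy": 0, "dz": 1.5, "wx": 0, "wy": 0, "wz": 0, "hand": 2},
  {"dx": 0, "dy": 0, "dz": 1.7, "wx": 0, "wy": 0, "wz": 0, "hand": 2},
  {"dx": 0.01, "dy": -0.01, "dz": 1.8, "wx": 0, "wy": 0, "wz": 0, "hand": 2},
  {"dx": 0.01, "dy": -0.01, "dz": 1.84, "wx": 0, "wy": 0, "wz": 0, "hand": 2},
  {"dx": 0.01, "dy": -0.01, "dz": 1.84, "wx": 0, "wy": 0, "wz": 0, "hand": 2},
  {"dx": 0.01, "dy": -0.01, "dz": 1.84, "wx": 0, "wy": 0, "wz": 0, "hand": 2},
])

```text
clock: 17.05
eef_pos: [0.4497, -0.1933, 0.1148]
tool_rot: [-0.088, 0.984, -0.014, -0.155]
ft_force: [0.2, -0.7, -1.6]
grip_width: 0.0104
grasp_force: 58.9
```

Request:
drive_tool([
  {"dx": 0, "dy": 0, "dz": 0, "wx": 0, "wy": 0, "wz": 0, "hand": 44},
  {"dx": 0, "dy": 0, "dz": 0, "wx": 0, "wy": 0, "wz": 0, "hand": 44},
  {"dx": 0, "dy": 0, "dz": 0, "wx": 0, "wy": 0, "wz": 0, "hand": 44},
  {"dx": 0, "dy": 0, "dz": 0, "wx": 0, "wy": 0, "wz": 0, "hand": 44},
  {"dx": 0, "dy": 0, "dz": 0, "wx": 0, "wy": 0, "wz": 0, "hand": 44},
  {"dx": 0, "dy": 0, "dz": 0, "wx": 0, "wy": 0, "wz": 0, "hand": 44},
  {"dx": 0, "dy": 0, "dz": 0, "wx": 0, "wy": 0, "wz": 0, "hand": 44},
  {"dx": 0, "dy": 0, "dz": 0, "wx": 0, "wy": 0, "wz": 0, "hand": 44},
  {"dx": 0, "dy": 0, "dz": 0, "wx": 0, "wy": 0, "wz": 0, "hand": 44},
  {"dx": 0, "dy": 0, "dz": -0.8, "wx": 0, "wy": 0, "wz": 0, "hand": 44},
  {"dx": 0, "dy": 0, "dz": -1.8, "wx": 0, "wy": 0, "wz": 0, "hand": 44},
  {"dx": 0, "dy": 0, "dz": -2.4, "wx": 0, "wy": 0, "wz": 0, "hand": 44},
  {"dx": 0, "dy": 0, "dz": -2.4, "wx": 0, "wy": 0, "wz": 0, "hand": 44},
  {"dx": 0, "dy": 0, "dz": -2.4, "wx": 0, "wy": 0, "wz": 0, "hand": 44},
])

```text
clock: 18.45
eef_pos: [0.4858, -0.1867, 0.2285]
tool_rot: [-0.088, 0.984, -0.014, -0.155]
ft_force: [-1.4, 0.9, -0.5]
grip_width: 0.0441
grasp_force: 0.0
```

Run:
```python
from goal import *
o=bot.get_obs(); print(o['clock'],o['eef_pos'],o['grip_width'])
S=bot.camera('scene'); T=bot.camera('top'); W=bot.camera('wrist'); M,t=trayT(Q); C=cam('scene')
p=S.astype(int); m=((p[...,2]>p[...,1]+15)&(p[...,2]>p[...,0]+25)).astype(np.uint8)
k,l,s,c=cv2.connectedComponentsWithStats(m)
print([(c[i].round().tolist(),s[i].tolist()) for i in range(1,k) if s[i,4]>20])
for x in (.126,.182): print(x,proj(C,[M@np.array([x,0,.035])+t])[0].round().tolist())
c=lambda im,x,y,w,h,k:cv2.resize(im[y:y+h,x:x+w],None,fx=k,fy=k,interpolation=cv2.INTER_CUBIC)
A=np.zeros((600,800,3),np.uint8); A[:600,:450]=c(S,140,70,150,200,3); A[:400,460:800]=c(S,270,160,170,200,2); save('end',A)
```

```text
18.45 [ 0.4858448  -0.18666639  0.22850516] 0.04412666017534295
[([204.0, 166.0], [195, 155, 20, 24, 283]), ([191.0, 193.0], [181, 182, 21, 24, 283]), ([432.0, 339.0], [420, 304, 25, 70, 605])]
0.126 [204.0, 167.0]
0.182 [190.0, 194.0]
```

View pics/end.png

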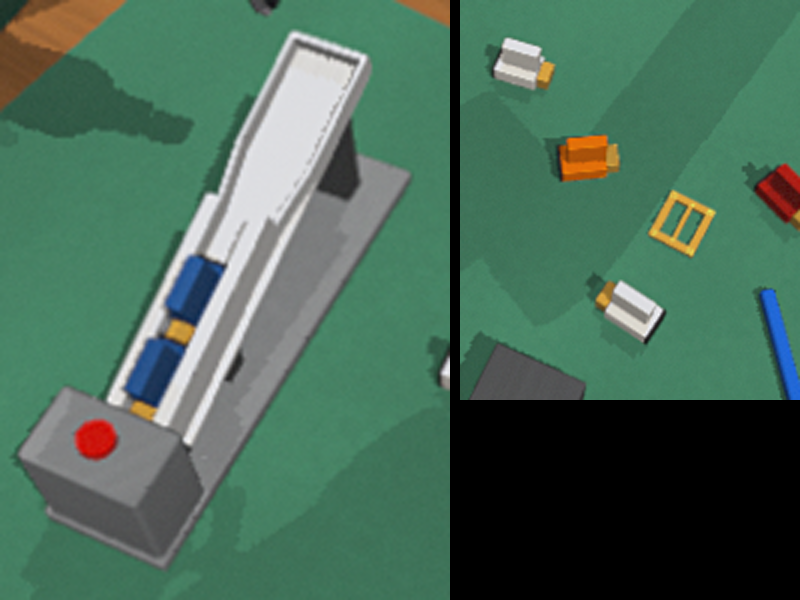

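Both blue blocks are in the covered rail with their noses downhill, one behind the other at the stop: fins at scene (191,193) and (204,166), as predicted. The red, white and orange blocks haven't moved, and the gripper is clear.

```bash
python3 -c "
from workcell import bot
print(bot.job_done())"
```

```text
the job is handed in; nothing more can be done
None
```

I loaded both blue stamp blocks into the covered rail, noses downhill and one behind the other at the stop, left the red block and the look-alikes where they were, and handed the job in at about 18.5 s; the hand-in call gave no verdict.

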